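Set the throttle lever to its index

ROBOT

A 7-joint arm with a two-finger parallel gripper is mounted at the origin on a cart in front of the work surface, level with it; the furniture and walls round the work are solid. World frame = base frame: x ahead of the robot, y to its left, z up, the work surface at z = 0. Lengths are in m, angles in rad, forces in N, time in s.
With the tool pointing down it reaches from about 0.4 to 0.85 m from the base axis. Payload 6.9 kg.
Tool frame: the origin (TCP) lies at the centre of the arm's flange, where the gripper is bolted on; the fingertips stand 173 mm ahead of it and the grasp point (between the pads) lies grip_point_offset ahead of it (grip_point_offset is the distance from the TCP to the grasp point, in m); z points along the fingers, y is the line along which they close (so a half turn about z gives the same grasp; the last joint's range is limited). The gripper opens to 85 mm and grips with 20 to 120 N. Pads are 22 mm wide; open, the fingers measure 114 mm over their backs; the gripper's body (76 mm by 85 mm) begins 54 mm behind the grasp point. The pads swing forward as they close: fully open they stand 13 mm farther back than shut.
Start: joints at [1.224, 0.507, -0.238, 1.5, 0.126, 1.149, -0.155], TCP at [0.273, -0.562, 0.405] pointing down, gripper open.
Joint ranges: [-3.08, 3.08], [-0.24, 2.05], [-1.43, 1.35], [0, 2.5], [-1.52, 4.66], [0.17, 1.96], [-2.89, 2.89]. Speed limits (rad/s): [2.39, 2.39, 3.14, 3.14, 3.14, 3.14, 3.14].

INTERFACE

Orientations are given as a unit quaternion [x, y, z, w].
In Python, from station import state, read_camera, calibration, hand_in, grip_point_offset gives the robot as it stands.
- The arm moves only by the tool jog_arm, never from a script. Its argument "moves" is a list that holds one entry, the list of rows, each a list of 4 numbers: the shift along the tool's x, y, z in cm, then the turn about the tool's z in degrees. A call has 1 to 12 rows; each row is the pose to reach, as a shift and turn from the pose commanded when the call began, along the tool's axes at that moment; what a row does not reach only later rows make up. A row lasts 1/8 s, in which the tool goes at most 62.5 mm and 10.7 degrees, less where a joint would pass 70% of its speed; a pose out of reach is approached as far as the arm can. A call with a gripper value outside its range is refused whole. "gripper" is the closure, from -1 (fully open) to 1 (shut), set as the call begins (left out, the last holds). The fingers move at their own pace and stop on an object; the grip force is fixed at half the most. Time passes only in rows, so rows that repeat a pose let the fingers close. It gives the time, the measured TCP pose, the force, the opening and the grip force at its end, in the units of the state.
- state(): the state, without advancing time (a new reading comes with each control period).
- read_camera(name): name is "scene" or "top"; returns the picture (480x640x3 uint8, blue, green, red); there is no depth.
- calibration(name): a dict with "K" (3x3 intrinsics, pixels), "rvec" (rotation vector, rad) and "tvec" (3), from world to camera coordinates, as OpenCV has them. Camera axes: x right, y down, z forward; pixel columns grow to the right and rows downward; lengths in m; the calibration is good to about 2 mm. A picture is of the moment at which its call begins. calibration takes no time and is no camera call.
- hand_in(): hands the job in; it is judged then, once.
The state is a dict: "time_s": time; "joint_pos": joint angles; "dq": joint speeds; "joint_torque": joint torques, N m; "tool_pos": TCP position; "ee_rot": TCP orientation; "force": force on the tool from outside, world axes, zero at the start; "wrist_torque": the same for the moment, N m; "gripper_width": opening from 0.0 (shut) to 1.0 (fully open); "finger_force": force on a finger pad.
Only numpy, scipy, OpenCV 4.12 (cv2) and the standard library are available. Lean on these libraries where they do the work, as an engineer would, in place of code of your own. Each camera call takes 0.05 s, during which the arm holds its last target. There are 200 camera calls.

TASK

Two lever controls are screwed to the bench for setting up. On the throttle control, the one with the long arm, swing the lever round until it points at the index clip on the rim of its own quadrant, then let go and leave it there. Do not shift the index clip, and leave the short-armed choke lever as it is.

Things in the scene. Friction and masses are not known exactly. Their poses are not given: they have to be found in the camera images.
- throttle_lever: Long steel lever of the throttle control; turns level about an upright pivot, 120 deg between stops, on the pivot's robot side. Origin on the pivot axis at bench height; x along the arm to the knob, z up. Arm 14 mm wide, top 51 mm high. Steady friction (2 N at the knob), stays where left. Starts 28 to 101 deg clockwise (from above) of the index, so turn it counter-clockwise.
- throttle_knob (a point): Point on the axis of the upright black knob on the throttle arm, 105 mm from the pivot axis, 78 mm above the bench. Knob 20 mm in diameter, straight from 63 to 92 mm high, top at 99 mm; x along the arm, away from the pivot. Below, a thin pointer bends down from the arm's end, 114 mm from the pivot, to 14 mm above the bench.
- throttle_index_tip (a point): Inner tip of the index clip, a dark steel block (22 x 25 mm, 26 mm high) clamped stiffly on the rim (8 mm high, 135 mm from the pivot) of the throttle's light-grey quadrant. Point 116 mm from the pivot axis, 13 mm above the bench; x radially outward. The lever is set when its arm lies over the line from pivot to this tip. Arm and knob pass clear above clip and plate.
- choke_knob (a point): Middle of the knob of the other control, the choke, to be left alone: same build, but its arm is only 60 mm long and its quadrant smaller (rim 90 mm from the pivot). Same knob, 20 mm in diameter, top at 99 mm; the point is on its axis, 78 mm above the bench.

How it is judged:
At the end, for the whole second after the job is handed in: The throttle lever is at rest and points at its index clip within 10 degrees; the clip has not been shifted by more than 10 mm, and the choke knob not by more than 12 mm (angle between the x axis of throttle_lever and the x axis of throttle_index_tip, either way round below 0.175 rad and angular speed of throttle_lever below 0.05 rad/s); the robot touches nothing.
It fails at once if the index clip of the throttle is shifted by more than 10 mm (distance of throttle_index_tip from where it was at the start of the episode above 0.01 m).
It fails at once if the choke lever is moved: its knob shifts by more than 12 mm (distance of choke_knob from where it was at the start of the episode above 0.012 m).
It also fails if it takes over 32 s, if anything falls off the work surface, if the arm or the gripper's body presses on something with over 40 N, if the wrist force passes 120 N, or if a joint passes its speed limit or range.

## Working session

There is one attempt and no reset: what is moved stays moved. The work goes in short steps, Python scripts to look and compute and a tool call to move; the robot and the scene stay as the last step left them, time stands still between calls to the robot, and variables do not carry over. Pictures are saved under pics/ and viewed, at most 10 in all, crops included, and the job is handed in when it is done.

Besides the shell and the picture viewer there is one more tool, called after "Request:" as name(argument=value, ...) on one line, values as JSON. jog_arm: Moves the arm, as the interface text tells. Its arguments: {"type":"object","properties":{"moves":{"type":"array"},"gripper":{"type":"number"}},"required":["moves"]}

```bash
mkdir -p pics
python3 - <<'E'
from station import *
import cv2
for n in("scene","top"): cv2.imwrite(f"pics/{n}0.png",read_camera(n))
s=state();print(s["time_s"],s["tool_pos"],s["ee_rot"],s["gripper_width"],grip_point_offset)
E
```

```text
0.1 [ 0.27329184 -0.56188986  0.40392652] [ 9.74475658e-01  2.24491786e-01 -2.01771926e-04 -7.67681083e-04] 1.0027018421319294 0.1547
```

View pics/scene0.png

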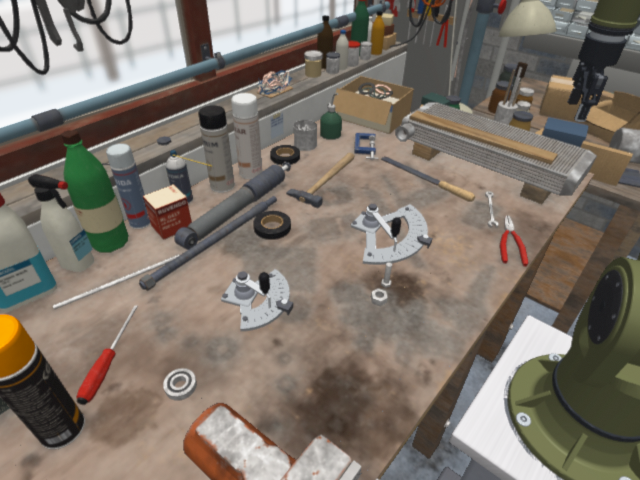

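View pics/top0.png

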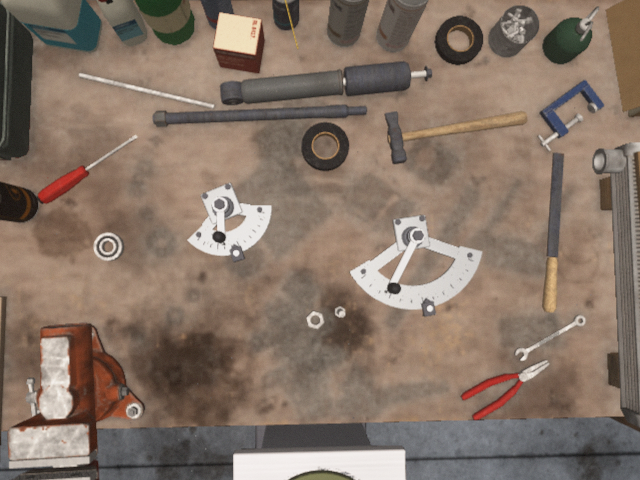

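The top view shows the throttle on the right: pivot about (415,236), knob about (394,289), clip about (429,307). The choke is on the left, with its knob at (219,237). I'll refine these with colour masks and cast rays.

```bash
cat > h.py <<'E'
from station import *
import cv2, numpy as np
def cast(name,px,z):
    c=calibration(name);K=np.array(c["K"],float);R=cv2.Rodrigues(np.array(c["rvec"],float))[0];t=np.array(c["tvec"],float).ravel()
    d=R.T@np.linalg.inv(K)@[px[0],px[1],1.];o=-R.T@t
    return o+d*(z-o[2])/d[2]
def blobs(im,lo,hi,box,amin=25):
    x0,y0,x1,y1=box
    g=im[y0:y1,x0:x1].max(2)
    n,l,s,c=cv2.connectedComponentsWithStats(cv2.inRange(g,lo,hi))
    return [(np.round(c[i]+[x0,y0],1),s[i]) for i in range(1,n) if s[i,4]>=amin]
E
python3 - <<'E'
from h import *
im=cv2.imread("pics/top0.png")
for lo,hi in((0,40),(0,85)):
    for b in blobs(im,lo,hi,(340,210,490,325)): print(hi,b)
cv2.imwrite("pics/c.png",cv2.resize(im[205:325,340:490],None,fx=5,fy=5,interpolation=cv2.INTER_CUBIC))
c=calibration("top");print(-cv2.Rodrigues(c["rvec"])[0].T@np.ravel(c["tvec"]))
E
```

```text
85 (array([393.6, 287.8]), array([ 48,  73,  13,  11, 109], dtype=int32))
85 (array([353.2, 319.1]), array([  0, 102,  26,  13, 157], dtype=int32))
[0.48480735 0.03545525 1.00791895]
```

View pics/c.png

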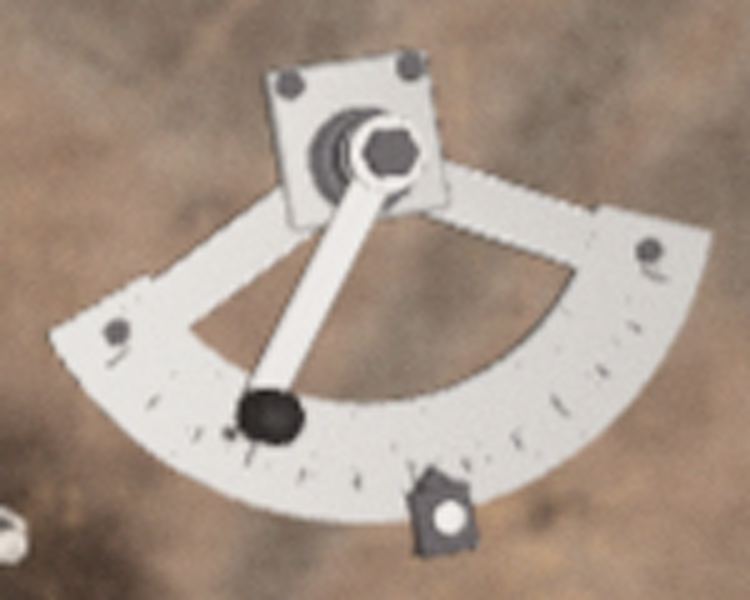

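The crop shows, in full-image pixels, the pivot bolt at (418.4,235.4), the knob at (394,288) and the clip tip at (426.4,298.6).

Run:
```python
from h import *
P=cast("top",(418.4,235.4),.058);K=cast("top",(393.8,287.9),.094);T=cast("top",(426.4,298.6),.022)
C=cast("top",(219,237),.094)
print(P,K,T,C)
print(np.hypot(*(K-P)[:2]),np.hypot(*(T-P)[:2]))
a=lambda v:np.degrees(np.arctan2(v[1],v[0]))
print("ang",a((K-P)),a((T-P)))
from scipy.spatial.transform import Rotation as R
r=R.from_quat(state()["ee_rot"]);print(np.round(r.as_matrix(),3))
u=(T-P)[:2];u/=np.linalg.norm(u);print("goal knob",P[:2]+.105*u)
```

```text
[ 0.54516461 -0.1822382   0.058     ] [ 0.45364988 -0.12936116  0.094     ] [ 0.43055084 -0.2022045   0.022     ] [0.5449015  0.16732525 0.094     ]
0.10569260068207409 0.11633988052097659
ang 149.9807596159824 -170.11795154075162
[[ 0.899  0.438 -0.001]
 [ 0.438 -0.899  0.001]
 [-0.    -0.002 -1.   ]]
goal knob [ 0.44172247 -0.20025834]
```

Request:
jog_arm(moves=[[[3,-2.6,0,3],[6,-5.2,0,6],[9,-7.8,0,9],[12,-10.4,0,12],[15,-13,0,15],[18,-15.6,0,18],[21,-18.2,0,21],[24,-20.8,0,24],[27,-23.4,0,27],[30,-26,0,30],[33,-28.6,0,33],[35.2,-31,0,36]]], gripper=0.25)

```text
time_s: 1.6
tool_pos: [0.4548, -0.1277, 0.4045]
ee_rot: [0.996, -0.088, -0.0, -0.0]
force: [-0.0, -0.2, -0.1]
gripper_width: 0.375
finger_force: 0.0
```

Request:
jog_arm(moves=[[[0,0,0,0],[0,0,0,0],[0,0,0,0]]])

```text
time_s: 1.98
tool_pos: [0.454, -0.1304, 0.4046]
ee_rot: [0.996, -0.088, -0.0, 0.0]
force: [0.9, -0.2, -0.3]
gripper_width: 0.371
finger_force: 0.0
```

Run:
```python
from h import *
from scipy.spatial.transform import Rotation as R
s=state();M=R.from_quat(s["ee_rot"]).as_matrix()
print(s["time_s"],s["tool_pos"],s["gripper_width"],np.round(M,3))
P=np.array([.5452,-.1822])
for g in (150,160,170,180,190,194):
    k=P+.105*np.array([np.cos(np.radians(g)),np.sin(np.radians(g))])
    print(g,np.round(100*M.T@(np.append(k,.240)-s["tool_pos"]),2))
cv2.imwrite("pics/s1.png",read_camera("scene")[150:330,280:520])
```

```text
1.975 [ 0.45396445 -0.13037999  0.4045682 ] 0.3711209680871571 [[ 0.984 -0.176 -0.   ]
 [-0.176 -0.984 -0.   ]
 [-0.     0.    -1.   ]]
150 [ 0.02 -0.08 16.46]
160 [-0.45  1.69 16.46]
170 [-0.6   3.51 16.46]
180 [-0.44  5.34 16.46]
190 [ 0.04  7.1  16.46]
194 [ 0.32  7.78 16.46]
```

View pics/s1.png

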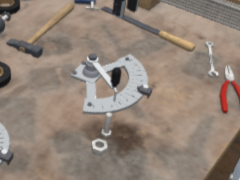

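The crop shows the controls undisturbed, with the gripper out of frame above them. The fingers are centred over the knob with about 6 mm clearance on each side, so I'll descend.

Request:
jog_arm(moves=[[[0,0,2.5,0],[0,0,5,0],[0,0,7.5,0],[0,0,9.5,0],[0,0,11,0],[0,0,12.5,0],[0,0,13.5,0],[0,0,14.5,0],[0,0,15.5,0],[0,0,16.4,0],[0,0,16.4,0]]])

```text
time_s: 3.4
tool_pos: [0.4542, -0.1292, 0.2401]
ee_rot: [0.996, -0.088, -0.001, -0.0]
force: [1.7, 0.1, 0.7]
gripper_width: 0.374
finger_force: 0.0
```

Request:
jog_arm(moves=[[[-0.2,0.7,0,0],[-0.4,1.4,0,0],[-0.5,2.1,0,0],[-0.6,2.8,0,0],[-0.6,3.5,0,0],[-0.6,4.2,0,0],[-0.5,4.9,0,0],[-0.4,5.6,0,0],[-0.3,6.3,0,0],[-0.1,7,0,0],[0.1,7.4,0,0],[0.2,7.7,0,0]]])

```text
time_s: 4.9
tool_pos: [0.443, -0.2057, 0.2407]
ee_rot: [0.996, -0.088, 0.0, -0.0]
force: [-1.3, 3.6, 0.4]
gripper_width: 0.368
finger_force: 0.9
```

Request:
jog_arm(moves=[[[0,0,0,0],[0,0,0,0]]])

```text
time_s: 5.15
tool_pos: [0.4431, -0.2056, 0.2408]
ee_rot: [0.996, -0.088, 0.0, 0.0]
force: [-0.5, -0.1, 0.1]
gripper_width: 0.379
finger_force: 0.0
```

Request:
jog_arm(moves=[[[0,-0.3,0,0],[0,-0.6,0,0],[0,-0.6,0,0]]])

```text
time_s: 5.52
tool_pos: [0.444, -0.1991, 0.2407]
ee_rot: [0.996, -0.087, 0.0, -0.0]
force: [0.5, 0.2, 0.1]
gripper_width: 0.377
finger_force: 0.0
```

Request:
jog_arm(moves=[[[0,0,-2,0],[0,0,-4,0],[0,0,-7,0],[0,0,-11,0],[0,0,-15,0],[-3,6,-15,0],[-6,12,-15,0],[-9,18,-15,0],[-9,24,-15,0],[-9,24,-15,0]]])

```text
time_s: 6.78
tool_pos: [0.3107, -0.4241, 0.3904]
ee_rot: [0.996, -0.091, -0.0, 0.001]
force: [1.2, -0.0, -1.3]
gripper_width: 0.376
finger_force: 0.0
```

Run:
```python
from h import *
im=read_camera("top");cv2.imwrite("pics/top1.png",im)
cv2.imwrite("pics/c1.png",cv2.resize(im[205:325,340:490],None,fx=5,fy=5,interpolation=cv2.INTER_CUBIC))
for b in blobs(im,0,85,(340,210,490,325)): print(b)
```

```text
(array([432.7, 293.5]), array([ 86,  79,  14,  10, 123], dtype=int32))
(array([355.6, 318.5]), array([  4, 102,  22,  13, 123], dtype=int32))
(array([342.4, 322.5]), array([  0, 109,   8,   6,  25], dtype=int32))
```

View pics/c1.png

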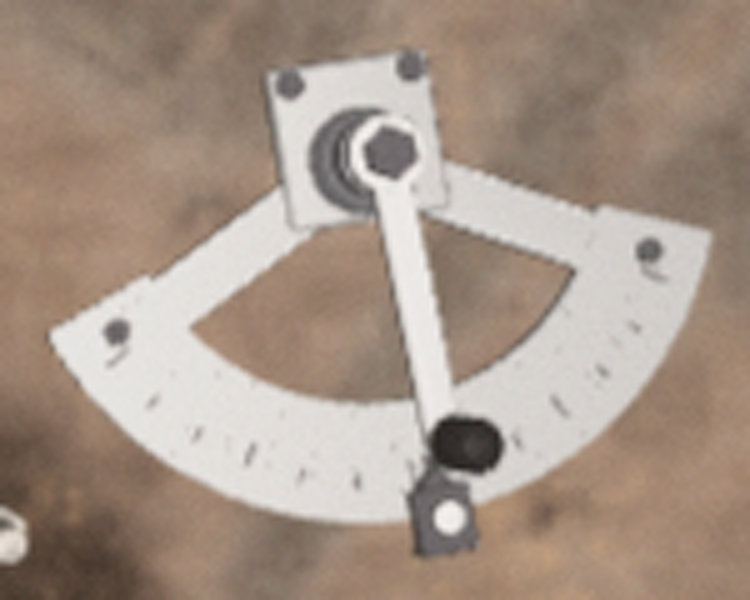

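The lever now lies over the index, with the knob at about (433,293.5) and the clip not moved. I'll check the angle and hand in.

Run:
```python
from h import *
P=np.array([.54516,-.18224]);K=cast("top",(432.9,293.6),.094)[:2]
v=K-P;a=np.degrees(np.arctan2(v[1],v[0]))%360;print(a,np.hypot(*v),"target 189.9")
if abs(a-189.9)<4: print(hand_in())
```

```text
187.80153134741465 0.10328250824049652 target 189.9
the job is handed in; nothing more can be done
None
```

The throttle lever now points about 2° short of its index clip by my camera measurement (limit 10°). The gripper is clear, the clip did not move in the top view, I kept away from the choke, and the job is handed in at about 7 s of the 32 s allowed.

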